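# Bolt the potato chest shut

## Robot

A 7-joint arm with a two-finger parallel gripper is mounted at the origin on the work surface. World frame = base frame: x ahead of the robot, y to its left, z up, the work surface at z = 0. Lengths are in m, angles in rad, forces in N, time in s.
With the tool pointing down it reaches from about 0.425 to 0.875 m from the base axis. Payload 4.7 kg.
Tool frame: the origin (TCP) lies on the centre line of the jaws, within the pads' length; the fingertips stand ahead of it and the grasp point (between the pads) lies 8 mm behind it (ctrl.finger_overhang is the x of the fingertips in the tool frame, in m); x points along the fingers, z is the direction in which the jaws open and shut, and the axes are right-handed (so a half turn about x gives the same grasp; the last joint's range is limited). The gripper opens to 87 mm and grips with 3 to 60 N. Pads are 19 mm wide; open, the fingers measure 117 mm over their backs; the gripper's body (75 mm by 190 mm) begins 51 mm behind the grasp point.
Start: joints at [1.16, 0.321, -0.07, 1.45, 0.023, 1.371, -0.057], TCP at [0.268, -0.592, 0.234] pointing down, gripper open.
Joint ranges: [-2.86, 2.86], [-0.3, 2.09], [-1.38, 1.24], [0.06, 2.45], [-1.56, 4.7], [0.09, 2.05], [-2.69, 2.69]. Speed limits (rad/s): [2.57, 2.57, 3.14, 3.14, 3.14, 3.14, 3.14].

## Interface

Orientations are given as a rotation vector (axis times angle).
In Python, from bench import readout, viewer, job, nets, ctrl gives the robot as it stands.
- The arm moves only by the shell command python3 -m creep 'ROWS' [FORCE]. ROWS is JSON, a list of rows, each an object with "linear": the shift along the tool's x, y, z in m, a list of three; "twist": the turn, a rotation vector about the tool's x, y, z in degrees, a list of three; "fingers": the gripper's target within -1 to 1 (shut at 1, half-way at 0, fully open at -1). A call has 1 to 8 rows; each row is the pose to reach, as a shift and turn from the pose commanded when the call began, along the tool's axes at that moment; what a row does not reach only later rows make up. A row lasts 1/12 s, in which the tool goes at most 41.7 mm and 7.16 degrees, less where a joint would pass 70% of its speed; a pose out of reach is approached as far as the arm can. A call with a gripper value outside its range is refused whole. The fingers move at their own pace and stop on an object; FORCE is the grip in N (left out, the last holds). Time passes only in rows, so rows that repeat a pose let the fingers close. It gives the time, the measured TCP pose, the force and the opening at its end, in the units of the state.
- readout.get_state(): the state, without advancing time (a new reading comes with each control period).
- viewer.get_image(name): name is "side" or "top" or "wrist"; returns (picture, depth): 400x640x3 uint8, red, green, blue; 400x640 float32, m along the optical axis (not along the pixel's ray), 0 where there is no reading.
- viewer.camera_params(name): a dict with "K" (3x3 intrinsics, pixels), "cam_to_world" (4x4, takes a point from camera to world coordinates). Camera axes: x right, y down, z forward; pixel columns grow to the right and rows downward; lengths in m; the calibration is good to about 2 mm. A picture is of the moment at which its call begins: read the wrist's pose just before it. camera_params takes no time and is no camera call; for the wrist camera it gives the pose at the moment of the call.
- job.close_job(): hands the job in, once; it reports no verdict.
Trained networks look in the newest picture that a camera, given by its name, has taken for a name from the list of things; names that differ only in an ending like _2 or _b are one class to them, and where a whole thing is asked for, a point or a joint stands for the part that bears it (a point fixed in the world has none). Each returns a list of dicts, best first, with "conf" (0 to 1); they miss things now and then, are a little off and sometimes report something else, mostly with a low value. They report only what shows in the picture. A call takes as long as a camera call.
- nets.boxes_of(camera, label): "centre" ([x, y, z] in m, in world coordinates, good to about 4 mm: the middle of the surface that is visible of it).
- nets.place_of(camera, label): "centre" ([x, y, z] in m, in world coordinates, good to about 4 mm: a listed point, or the origin of a listed thing).
The state is a dict: "time": time; "joint_positions": joint angles; "qd": joint speeds; "joint_torque": joint torques, N m; "position": TCP position; "tool_rot": TCP orientation; "ft_force": force on the tool from outside, world axes, zero at the start; "torque": the same for the moment, N m; "grip_width": opening from 0.0 (shut) to 1.0 (fully open).
Only numpy, scipy, OpenCV 4.12 (cv2) and the standard library are available. Lean on these libraries where they do the work, as an engineer would, in place of code of your own. Each camera call takes 0.05 s, during which the arm holds its last target.

## Task

The lid of the wooden potato chest stands ajar: with your fingertips, press it fully shut, push the red knob of its slide bolt along the slot until the rod is home in the keeper, then turn the corner and push the knob over and down into the side notch until it lies flat. Do not lift the lid any further, and leave the jar and pot on the chest and the mug, tin and bowl beside it where they stand.

Things in the scene. Friction and masses are not known exactly. Their poses are not given: they have to be found in the camera images.
- chest: Fixed wooden chest 340 (x) x 400 (y) x 150 mm high; origin at table height, mid-width, 180 mm behind its front face; x from front rail to hinge side, z up. Its flat top, 150 mm above the origin, has three flush parts: fixed front rail (x -180 to -120 mm), hinged lid (x -118 to +99, full width, 16 thick), fixed rear board (x +100 to +160). The lid's hinge line runs along y at x +99, z 150 mm.
- slot_corner (a point): Point on the rod's axis at the corner of the L slot (chest x -65, y 0 mm, 18 mm above the lid top; moves with the lid). The bolt's 26 mm steel barrel lies along chest x, from 40 mm in front of this point to 80 mm behind it, on a plate 52 mm wide. The slot runs along the barrel's top, from 55 mm behind (+x) to this point, then turns down the barrel's +y side (the notch).
- lid (a joint): Hinge angle of the lid: 0 = shut (a stop, top flush with the front rail), grows as the free front edge rises; starts at 0.2 to 0.4 rad. Stiff friction hinge: it stays where it is left; about 5 to 10 N downward near the free edge closes it.
- lid_edge (a point): Point on the lid's top surface in the middle of its width, 12 mm in from its free front edge (205 mm from the hinge line). The lid is 400 mm wide, so it may be pressed anywhere along this edge, well to either side (y) of the bolt.
- bolt (a joint): Travel of the bolt's rod towards the keeper, that is in the chest's -x direction: 0 = fully withdrawn, 0.056 m = home against its stop; starts at 0 to 0.010. Friction about 2 N. The red knob can be turned over only when this is above about 0.053, in the last millimetres at the stop.
- knob (a joint): Turn of the knob about the rod's axis: 0 = upright in the slot (up to 0.2 rad of play), grows as the knob goes over to the chest's +y side; 1.57 = lying flat in the notch (stop). Stays where it is left; about 1 to 2 N at the ball turns it.
- knob_ball (a point): Centre of the red ball, 18 mm diameter, on the end of a 7 mm steel pin that stands out of the slot. The ball's centre is 40 mm from the rod's axis: with the lid shut it is 58 mm above the lid top when upright and 18 mm above the lid top, 40 mm to the +y side of the barrel's axis, when flat.
- keeper (a point): Centre of the keeper's opening: a steel staple 31 mm wide, 33 mm high and 20 mm long (along the bolt), fixed on the front rail at chest x -148 mm, y 0; this point is 18 mm above the rail top, on the rod's axis with the lid shut. The 16 mm rod passes through it when home.
- spice_jar_mid (a point): Middle of a loose spice jar, 44 mm diameter, 80 mm high with a green cap, standing on the chest's rear board. Leave alone.
- salt_pot_mid (a point): Middle of a loose white salt pot, 52 mm diameter, 62 mm high, standing on the chest's rear board. Leave alone.
- mug_mid (a point): Middle of a loose blue mug, 80 mm diameter, 90 mm high, on the table beside the chest's -y side. Leave alone.
- can_mid (a point): Middle of a loose white tin with a yellow label, 74 mm diameter, 100 mm high, on the table beside the chest's +y side. Leave alone.
- bowl_mid (a point): Middle of a loose white bowl, 130 mm diameter, 60 mm high, on the table beside the chest's +y side. Leave alone.

How it is judged:
On the way, in this order (a step that is already met when the one before it is completed fails the run):
1. the lid is pressed shut while the bolt is still withdrawn (value of joint lid below 0.02 rad and value of joint bolt below 0.025 m), for 0.1 s.
2. the bolt is pushed home along the slot, the knob still upright (value of joint lid below 0.02 rad and value of joint bolt above 0.05 m and value of joint knob below 0.5 rad), for 0.02 s.
3. the knob is pushed over and down, flat in the notch (value of joint bolt above 0.05 m and value of joint knob above 1.35 rad), for 0.2 s.
At the end, for the whole second after the job is handed in: The lid is shut (within 0.02 rad), the bolt is home in the keeper (joint bolt above 0.050), the knob lies down in the notch (above 1.35 of 1.57 rad) and is at rest, and the spice jar, salt pot, mug, tin and bowl are each within 20 mm of where they started (all of step 3 and value of joint lid below 0.02 rad and velocity of joint knob between -0.05 and 0.05 rad/s and distance of each of spice_jar_mid, salt_pot_mid, mug_mid, can_mid, bowl_mid from where it was at the start of the episode below 0.02 m); the robot touches nothing.
It fails at once if the lid is raised (above 0.5 rad) instead of pressed down (value of joint lid above 0.5 rad).
It fails at once if the spice jar, salt pot, mug, tin or bowl is moved by more than 20 mm, lifted or knocked over (distance of any of spice_jar_mid, salt_pot_mid, mug_mid, can_mid, bowl_mid from where it was at the start of the episode above 0.02 m).
It also fails if it takes over 51 s, if anything falls off the work surface, if the arm or the gripper's body presses on something with over 40 N, if the wrist force passes 120 N, or if a joint passes its speed limit or range.

## Working session

There is one attempt and no reset: what is moved stays moved. The work goes in short steps, Python scripts to look and compute and a shell command to move; the robot and the scene stay as the last step left them, time stands still between calls to the robot, and variables do not carry over. Pictures are saved under pics/ and viewed, and the job is handed in when it is done.

```bash
ls; mkdir -p pics
cat > h.py <<'E'
import numpy as np,cv2
from bench import readout,viewer,job,nets,ctrl
from scipy.spatial.transform import Rotation as R
def snap(c,n):
    p,d=viewer.get_image(c); cv2.imwrite(f'pics/{n}.png',p[:,:,::-1]); np.save(f'pics/{n}.npy',d); return p,d
E
python3 - <<'E'
from h import *
s=readout.get_state();print(s['time'],s['position'],s['tool_rot'],s['grip_width'],ctrl.finger_overhang)
print(R.from_rotvec(s['tool_rot']).as_matrix().round(3))
for c in ['side','top']:
    snap(c,c+'0')
    for l in ['chest','slot_corner','lid_edge','knob_ball','keeper']:
        r=nets.place_of(c,l); print(c,l,[(np.round(x['centre'],3),round(x['conf'],2)) for x in r[:2]])
for l in ['spice_jar_mid','salt_pot_mid','mug_mid','can_mid','bowl_mid']:
    r=nets.place_of('top',l); print(l,[(np.round(x['centre'],3),round(x['conf'],2)) for x in r[:2]])
print(readout.get_state()['time'])
E
```

```text
pics
0.0 [ 0.26762594 -0.59174449  0.23244203] [ 0.89182296  1.3824915  -0.89023159] 0.999537027239995 0.011
[[-0.001  0.911  0.412]
 [ 0.002  0.412 -0.911]
 [-1.    -0.    -0.002]]
side chest []
side slot_corner [(array([0.527, 0.068, 0.214]), 0.83)]
side lid_edge [(array([0.481, 0.062, 0.205]), 0.73)]
side knob_ball [(array([0.581, 0.082, 0.244]), 0.76)]
side keeper [(array([0.43 , 0.049, 0.167]), 0.93)]
top chest [(array([0.577, 0.085, 0.238]), 0.49)]
top slot_corner [(array([0.526, 0.069, 0.218]), 0.67)]
top lid_edge [(array([0.482, 0.059, 0.213]), 0.74), (array([0.56 , 0.329, 0.049]), 0.59)]
top knob_ball [(array([0.576, 0.082, 0.238]), 0.73)]
top keeper [(array([0.432, 0.047, 0.172]), 0.94)]
spice_jar_mid [(array([0.687, 0.188, 0.187]), 0.73), (array([0.525, 0.067, 0.218]), 0.32)]
salt_pot_mid [(array([0.724, 0.032, 0.18 ]), 0.72)]
mug_mid [(array([ 0.542, -0.204,  0.044]), 0.55)]
can_mid [(array([0.561, 0.328, 0.047]), 0.82)]
bowl_mid [(array([0.417, 0.337, 0.028]), 0.66)]
0.85
```

View pics/side0.png

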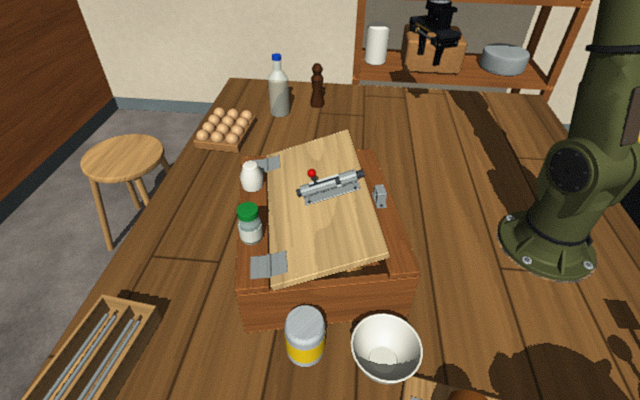

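View pics/top0.png

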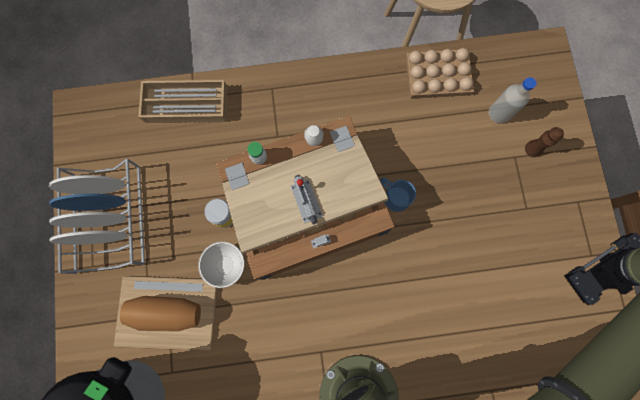

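The pictures and the nets agree. The lid is open about 0.3 rad, the chest is yawed about 14°, and the ball is at px (312,173) in side and (300,183) in top. Next I'll fit the chest frame from depth.

```bash
cat > fit.py <<'E'
from h import *
d=np.load('pics/top0.npy');p=viewer.camera_params('top');K=p['K'];T=p['cam_to_world']
v,u=np.mgrid[:400,:640];P=np.stack([(u-K[0,2])*d/K[0,0],(v-K[1,2])*d/K[1,1],d,np.ones_like(d)],-1)@np.array(T).T
P=P[...,:3]
roi=(d>0)&(np.hypot(P[...,0]-.577,P[...,1]-.085)<.28)
zz=P[roi][:,2]; m=roi&(np.abs(P[...,2]-.15)<.01)
print(np.histogram(zz,bins=np.arange(-.01,.26,.01)))
img=cv2.imread('pics/top0.png')
# lid plane via ransac
rng=np.random.default_rng(0);L=P[roi&(P[...,2]>.16)];best=0
for i in range(300):
    a,b,c=L[rng.choice(len(L),3,False)];n=np.cross(b-a,c-a);
    if np.linalg.norm(n)<1e-6: continue
    n/=np.linalg.norm(n);k=np.abs((L-a)@n)<.003
    if k.sum()>best:best=k.sum();B=k
Q=L[B];c=Q.mean(0);n=np.linalg.svd(Q-c,full_matrices=False)[2][2];n*=np.sign(n[2])
print('lid n',n,'angle',np.arccos(n[2]),'downhill yaw',np.degrees(np.arctan2(n[1],n[0])),len(Q))
r=cv2.minAreaRect((P[m][:,:2]*1000).astype(np.float32));print('flat rect',r)
box=cv2.boxPoints(r)/1000;print(box)
yaw=np.arctan2(n[1],n[0]);ex=np.array([np.cos(yaw),np.sin(yaw)])
print('extent z.15 along ex',np.percentile((P[m][:,:2])@ex,[.5,2,98,99.5]))
E
python3 fit.py
```

```text
(array([2759, 3653,  342,  152,  115,  112,  197,  182,  139,  114,  305,
        271,   44,   69,   89, 2611, 4489, 1602, 1508, 1721, 1736, 2054,
       1162,  199,  231,   45]), array([-0.01,  0.  ,  0.01,  0.02,  0.03,  0.04,  0.05,  0.06,  0.07,
        0.08,  0.09,  0.1 ,  0.11,  0.12,  0.13,  0.14,  0.15,  0.16,
        0.17,  0.18,  0.19,  0.2 ,  0.21,  0.22,  0.23,  0.24,  0.25]))
lid n [0.28803804 0.06582067 0.95535424] angle 0.2999399262862964 downhill yaw 12.871864301736816 7357
flat rect ((565.2550048828125, 77.96673583984375), (341.25372314453125, 400.7498474121094), 12.701397895812988)
[[ 0.35474706  0.23592259]
 [ 0.44285998 -0.15502058]
 [ 0.7757629  -0.07998912]
 [ 0.68765     0.31095403]]
extent z.15 along ex [0.39822348 0.39995451 0.73360975 0.73663557]
```

```bash
cat >> h.py <<'E'
O=np.array([.575,.0802,0]);yaw=np.radians(12.75)
C=R.from_euler('z',yaw).as_matrix()
Rt=np.stack([[0,0,-1],C[:,0],-C[:,1]],1)
def where():
    s=readout.get_state();Rm=R.from_rotvec(s['tool_rot']).as_matrix()
    tip=np.array(s['position'])+Rm[:,0]*.011
    return s,Rm,C.T@(tip-O)
def show(t=None):
    s,Rm,tip=where();print('t',s['time'],'tip chest mm',(tip*1000).round(1),'F chest',(C.T@s['ft_force']).round(1),'grip',round(s['grip_width'],2))
    print('twist',np.degrees(R.from_matrix(Rm.T@Rt).as_rotvec()).round(2))
    if t is not None:
        tw=C@np.array(t)+O+Rt@[-.011,0,0]
        print('lin',(Rm.T@(tw-s['position'])).round(4))
def dep(c,n,pts,crop=None):
    pass
E
python3 -c "
from h import *
show([-.098,-.13,.265])"
```

```text
t 0.85 tip chest mm [-447.9 -588.1  222.6] F chest [-0.9  1.1 -0.2] grip 1.0
twist [1.159e+01 1.000e-02 0.000e+00]
lin [-0.0425  0.4348 -0.3784]
```

```bash
python3 -m creep '[{"linear":[-0.03,0,0],"twist":[6,0,0],"fingers":1},{"linear":[-0.04,0.03,-0.026],"twist":[11.6,0,0],"fingers":1},{"linear":[-0.0425,0.06,-0.052],"twist":[11.6,0,0],"fingers":1},{"linear":[-0.0425,0.09,-0.078],"twist":[11.6,0,0],"fingers":1},{"linear":[-0.0425,0.12,-0.104],"twist":[11.6,0,0],"fingers":1},{"linear":[-0.0425,0.15,-0.13],"twist":[11.6,0,0],"fingers":1},{"linear":[-0.0425,0.18,-0.156],"twist":[11.6,0,0],"fingers":1},{"linear":[-0.0425,0.21,-0.182],"twist":[11.6,0,0],"fingers":1}]' 20; python3 -c "
from h import *
show([-.098,-.13,.265])"
```

```text
time: 1.52
position: [0.3847, -0.338, 0.2764]
tool_rot: [1.043, 1.305, -1.044]
ft_force: [0.9, -0.9, 0.4]
grip_width: 0.479
t 1.5167 tip chest mm [-277.9 -365.9  265.4] F chest [ 0.7 -1.1  0.4] grip 0.48
twist [-0.02  0.05 -0.01]
lin [ 2.000e-04  1.799e-01 -2.360e-01]
```

```bash
python3 -m creep '[{"linear":[0,0.023,-0.03],"twist":[0,0,0],"fingers":1},{"linear":[0,0.046,-0.06],"twist":[0,0,0],"fingers":1},{"linear":[0,0.069,-0.09],"twist":[0,0,0],"fingers":1},{"linear":[0,0.092,-0.12],"twist":[0,0,0],"fingers":1},{"linear":[0,0.115,-0.15],"twist":[0,0,0],"fingers":1},{"linear":[0,0.138,-0.18],"twist":[0,0,0],"fingers":1},{"linear":[0,0.16,-0.21],"twist":[0,0,0],"fingers":1},{"linear":[0,0.18,-0.236],"twist":[0,0,0],"fingers":1}]' 20; python3 -c "
from h import *
show([-.098,-.13,.15]);snap('side','side1')"
```

```text
time: 2.18
position: [0.5083, -0.0673, 0.2765]
tool_rot: [1.043, 1.306, -1.042]
ft_force: [-0.1, 0.5, -0.6]
grip_width: 0.005
t 2.1833 tip chest mm [ -97.6 -129.1  265.5] F chest [ 0.   0.5 -0.6] grip 0.01
twist [ 0.07  0.02 -0.06]
lin [ 0.1155 -0.0005  0.0009]
```

View pics/side1.png

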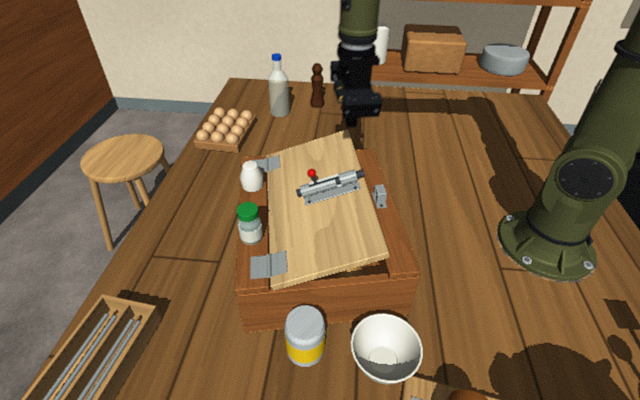

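The closed fingers hover over the lid's far −y edge at about px (352,130), clear of the bolt. Pressing down now.

```bash
python3 -m creep '[{"linear":[0.02,0,0],"twist":[0,0,0],"fingers":1},{"linear":[0.04,0,0],"twist":[0,0,0],"fingers":1},{"linear":[0.052,0,0],"twist":[0,0,0],"fingers":1},{"linear":[0.062,0,0],"twist":[0,0,0],"fingers":1},{"linear":[0.072,0,0],"twist":[0,0,0],"fingers":1},{"linear":[0.082,0,0],"twist":[0,0,0],"fingers":1},{"linear":[0.092,0,0],"twist":[0,0,0],"fingers":1},{"linear":[0.1,0,0],"twist":[0,0,0],"fingers":1}]' 20; python3 -c "
from h import *
show([-.098,-.13,.15])"
```

```text
time: 2.9
position: [0.507, -0.0711, 0.1765]
tool_rot: [1.043, 1.306, -1.046]
ft_force: [-4.1, -1.5, 6.2]
grip_width: 0.008
t 2.9 tip chest mm [ -99.8 -132.6  165.5] F chest [-4.4 -0.5  6.2] grip 0.01
twist [-0.08  0.06  0.09]
lin [ 0.0155  0.0018 -0.0026]
```

```bash
python3 -m creep '[{"linear":[0.006,0,0],"twist":[0,0,0],"fingers":1},{"linear":[0.012,0,0],"twist":[0,0,0],"fingers":1},{"linear":[0.016,0,0],"twist":[0,0,0],"fingers":1},{"linear":[0.018,0,0],"twist":[0,0,0],"fingers":1},{"linear":[0.018,0,0],"twist":[0,0,0],"fingers":1}]' 20; python3 -c "
from h import *
show([-.098,-.13,.15])"
```

```text
time: 3.32
position: [0.5067, -0.0712, 0.1612]
tool_rot: [1.042, 1.306, -1.048]
ft_force: [-10.5, -0.2, 21.0]
grip_width: 0.007
t 3.3167 tip chest mm [-100.1 -132.6  150.2] F chest [-10.3   2.1  21. ] grip 0.01
twist [-0.09  0.1   0.16]
lin [ 0.0002  0.002  -0.0026]
```

```bash
python3 -m creep '[{"linear":[0.002,0,0],"twist":[0,0,0],"fingers":1},{"linear":[0.002,0,0],"twist":[0,0,0],"fingers":1},{"linear":[-0.03,0,0],"twist":[0,0,0],"fingers":1},{"linear":[-0.06,0,0],"twist":[0,0,0],"fingers":1},{"linear":[-0.09,0,0],"twist":[0,0,0],"fingers":1},{"linear":[-0.115,0,0],"twist":[0,0,0],"fingers":1},{"linear":[-0.115,0,0],"twist":[0,0,0],"fingers":1}]' 20
python3 - <<'E'
from h import *
show()
for c in ['side','top']:
    snap(c,c+'2')
    for l in ['slot_corner','lid_edge','knob_ball']:
        r=nets.place_of(c,l); print(c,l,[((C.T@(np.array(x['centre'])-O)*1000).round(1),round(x['conf'],2)) for x in r[:2]])
E
sed -e 's/top0/top2/g' -e 's/>.16)/>.13)/' fit.py > fit2.py; python3 fit2.py | grep lid
```

```text
time: 3.9
position: [0.5105, -0.0706, 0.279]
tool_rot: [1.046, 1.296, -1.04]
ft_force: [1.2, -0.5, 0.7]
grip_width: 0.005
t 3.9 tip chest mm [ -96.1 -132.9  268. ] F chest [ 1.1 -0.8  0.7] grip 0.01
twist [-0.05  0.26 -0.51]
side slot_corner [(array([-61. ,  -2.4, 167.1]), 0.68)]
side lid_edge [(array([-107.9,    1.2,  148.4]), 0.65)]
side knob_ball [(array([-19. ,  -3.9, 210.6]), 0.5)]
top slot_corner [(array([-62.7,  -0.2, 169.5]), 0.93)]
top lid_edge [(array([-105.8,   -2.4,  148.3]), 0.78), (array([ 3.1, -0.4, -2.3]), 0.61)]
top knob_ball [(array([-18.6,  -0.6, 204.4]), 0.53)]
lid n [1.12360229e-04 1.27730706e-03 9.99999178e-01] angle 0.0012822398553222153 downhill yaw 84.97283120654383 10480
```

View pics/side2.png

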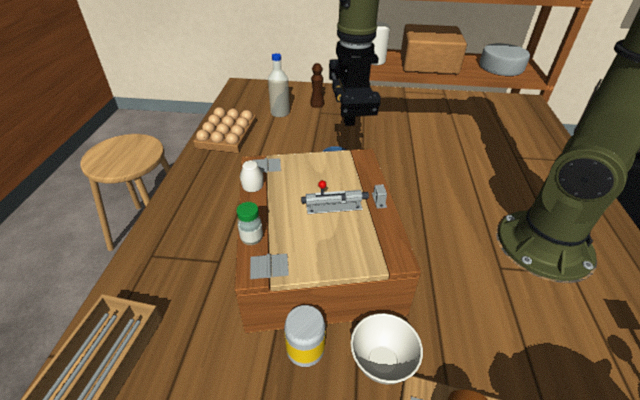

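Lid fit gives 0.001 rad, so it is shut, and the ball shows at px (322,184). Next I'll go behind (+x of) the knob.

```bash
python3 -c "
from h import *
show([.014,-.001,.262])"
```

```text
t 4.3 tip chest mm [ -99.4 -131.5  260.8] F chest [ 0.5 -0.3 -0.8] grip 0.01
twist [-0.01 -0.06  0.11]
lin [-0.0013  0.1133 -0.1306]
```

```bash
python3 -m creep '[{"linear":[0,0.02,-0.02],"twist":[0,0,0],"fingers":1},{"linear":[0,0.04,-0.04],"twist":[0,0,0],"fingers":1},{"linear":[0,0.06,-0.06],"twist":[0,0,0],"fingers":1},{"linear":[0,0.08,-0.08],"twist":[0,0,0],"fingers":1},{"linear":[0,0.1,-0.1],"twist":[0,0,0],"fingers":1},{"linear":[0,0.1133,-0.12],"twist":[0,0,0],"fingers":1},{"linear":[0,0.1133,-0.1306],"twist":[0,0,0],"fingers":1},{"linear":[0,0.1133,-0.1306],"twist":[0,0,0],"fingers":1}]' 20; python3 -c "
from h import *
show([.014,-.001,.19])"
```

```text
time: 4.97
position: [0.5883, 0.0862, 0.2722]
tool_rot: [1.04, 1.312, -1.04]
ft_force: [-1.3, 0.5, -0.2]
grip_width: 0.006
t 4.9667 tip chest mm [ 14.3   3.  261.2] F chest [-1.1  0.8 -0.2] grip 0.01
twist [ 0.32 -0.14  0.1 ]
lin [ 0.0712 -0.0002  0.0041]
```

```bash
python3 -m creep '[{"linear":[0.02,0,0.001],"twist":[0,0,0],"fingers":1},{"linear":[0.04,0,0.002],"twist":[0,0,0],"fingers":1},{"linear":[0.06,0,0.002],"twist":[0,0,0],"fingers":1},{"linear":[0.07,0,0.002],"twist":[0,0,0],"fingers":1},{"linear":[0.07,0,0.002],"twist":[0,0,0],"fingers":1},{"linear":[0.07,0,0.002],"twist":[0,0,0],"fingers":1}]' 20; python3 -c "
from h import *
show([-.05,-.001,.19]);snap('side','side3');snap('wrist','wrist3');snap('top','top3')"
```

```text
time: 5.47
position: [0.5896, 0.0792, 0.2031]
tool_rot: [1.044, 1.306, -1.046]
ft_force: [0.6, 0.5, 0.6]
grip_width: 0.01
t 5.4667 tip chest mm [ 14.   -4.2 192.1] F chest [0.7 0.3 0.6] grip 0.01
twist [-0.09  0.03  0.05]
lin [ 0.0022 -0.064  -0.0031]
```

View pics/side3.png

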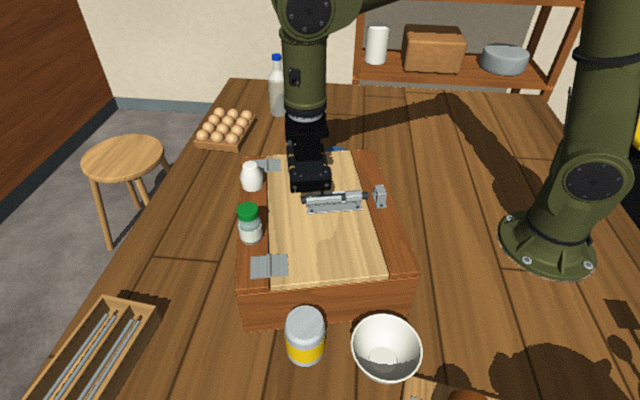

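View pics/wrist3.png

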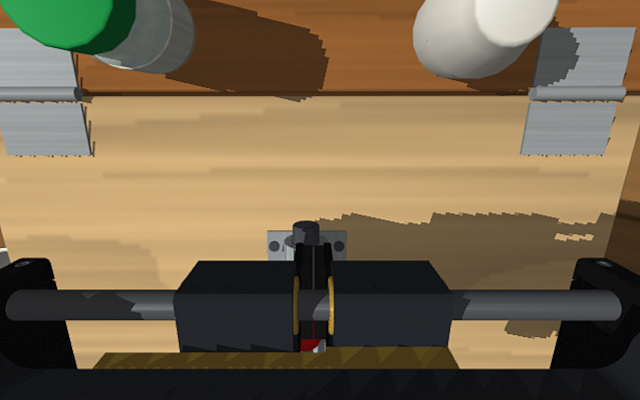

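The fingers stand just behind the knob, centred on it: in the wrist view a sliver of red shows at (313,345). Pushing along −x.

```bash
python3 -m creep '[{"linear":[0.001,-0.008,-0.001],"twist":[0,0,0],"fingers":1},{"linear":[0.001,-0.016,-0.002],"twist":[0,0,0],"fingers":1},{"linear":[0.001,-0.024,-0.002],"twist":[0,0,0],"fingers":1},{"linear":[0.001,-0.031,-0.002],"twist":[0,0,0],"fingers":1},{"linear":[0.001,-0.038,-0.002],"twist":[0,0,0],"fingers":1},{"linear":[0.001,-0.045,-0.002],"twist":[0,0,0],"fingers":1},{"linear":[0.001,-0.051,-0.002],"twist":[0,0,0],"fingers":1}]' 20; python3 -c "
from h import *
show([-.05,-.001,.19])"
```

```text
time: 6.2
position: [0.5391, 0.0712, 0.2024]
tool_rot: [1.044, 1.306, -1.043]
ft_force: [2.6, 1.6, 1.1]
grip_width: 0.007
t 6.2 tip chest mm [-37.   -0.9 191.4] F chest [2.9 1.  1.1] grip 0.01
twist [-0.01  0.01 -0.04]
lin [ 0.0014 -0.013   0.0001]
```

```bash
python3 -m creep '[{"linear":[0,-0.005,0],"twist":[0,0,0],"fingers":1},{"linear":[0,-0.009,0],"twist":[0,0,0],"fingers":1},{"linear":[0,-0.012,0],"twist":[0,0,0],"fingers":1},{"linear":[0,-0.012,0],"twist":[0,0,0],"fingers":1}]' 20; python3 -c "
from h import *
show([-.05,-.001,.19])"
```

```text
time: 6.53
position: [0.5299, 0.0691, 0.2027]
tool_rot: [1.047, 1.302, -1.039]
ft_force: [8.4, 3.8, -1.4]
grip_width: 0.002
t 6.5333 tip chest mm [-46.4  -0.9 191.7] F chest [ 9.   1.9 -1.4] grip 0.0
twist [-0.01 -0.   -0.34]
lin [ 0.0017 -0.0035  0.0001]
```

```bash
python3 -m creep '[{"linear":[0,-0.003,0],"twist":[0,0,0],"fingers":1},{"linear":[0,-0.004,0],"twist":[0,0,0],"fingers":1},{"linear":[0,-0.004,0],"twist":[0,0,0],"fingers":1}]' 20; python3 -c "
from h import *
show([-.05,-.001,.19])"
```

```text
time: 6.78
position: [0.5293, 0.069, 0.203]
tool_rot: [1.052, 1.298, -1.033]
ft_force: [16.6, 4.9, -6.9]
grip_width: 0.005
t 6.7833 tip chest mm [-46.9  -0.8 192. ] F chest [17.3  1.1 -6.9] grip 0.01
twist [ 0.01 -0.04 -0.78]
lin [ 0.002  -0.003   0.0002]
```

The force rose to 17 N with no further motion, so it is at the stop. I'll back off, lift and check.

```bash
python3 -m creep '[{"linear":[0,0.012,0],"twist":[0,0,0],"fingers":1},{"linear":[0,0.025,0],"twist":[0,0,0],"fingers":1},{"linear":[-0.03,0.03,0],"twist":[0,0,0],"fingers":1},{"linear":[-0.06,0.03,0],"twist":[0,0,0],"fingers":1},{"linear":[-0.06,0.03,0.03],"twist":[0,0,0],"fingers":1},{"linear":[-0.06,0.03,0.06],"twist":[0,0,0],"fingers":1},{"linear":[-0.06,0.03,0.06],"twist":[0,0,0],"fingers":1}]' 20
python3 - <<'E'
from h import *
for c in ['side','top']:
    snap(c,c+'4')
    for l in ['slot_corner','lid_edge','knob_ball']:
        r=nets.place_of(c,l); print(c,l,[((C.T@(np.array(x['centre'])-O)*1000).round(1),round(x['conf'],2)) for x in r[:2]])
i=cv2.imread('pics/side4.png')[140:240,220:420];cv2.imwrite('pics/s4c.png',cv2.resize(i,None,fx=4,fy=4))
show([-.066,-.034,.196])
E
```

```text
time: 7.37
position: [0.5669, 0.0073, 0.2614]
tool_rot: [1.046, 1.301, -1.055]
ft_force: [0.3, -1.4, -0.6]
grip_width: 0.004
side slot_corner [(array([-60.2,  -0.2, 166.3]), 0.78)]
side lid_edge [(array([-106.4,    1.7,  144.5]), 0.82)]
side knob_ball [(array([-63.3,  -2. , 209.6]), 0.57), (array([ 44.8, 247.1,  50.5]), 0.57)]
top slot_corner [(array([-64.5,   0.5, 173.1]), 0.55)]
top lid_edge [(array([-106.7,   -1.7,  150.4]), 0.63), (array([ 38.1, 248.4,  49.6]), 0.53)]
top knob_ball [(array([-66.9,   1.4, 206.8]), 0.54)]
t 7.7667 tip chest mm [-22.6 -59.9 251. ] F chest [ 0.7 -1.2 -0.5] grip 0.0
twist [ 0.1  -0.01  0.02]
lin [ 0.055  -0.0434 -0.0259]
```

View pics/s4c.png

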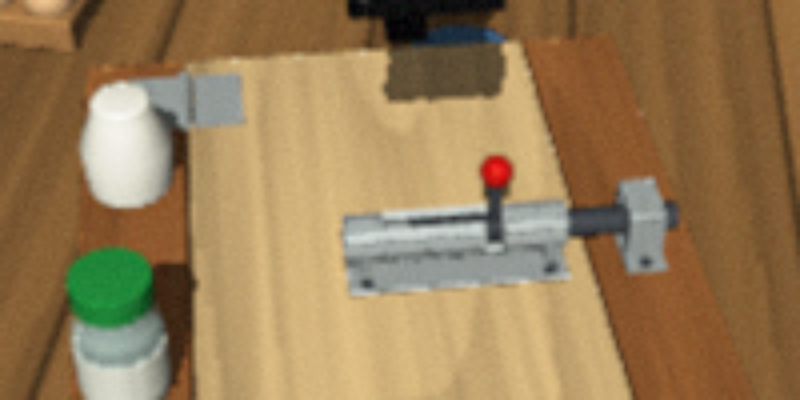

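The rod is through the keeper at crop px (660,220), and the ball is upright at (496,172), over the slot corner. Next I'll go to the −y side of the ball.

```bash
python3 -m creep '[{"linear":[0,-0.022,0],"twist":[0,0,0],"fingers":1},{"linear":[0,-0.043,0],"twist":[0,0,0],"fingers":1},{"linear":[0,-0.043,-0.013],"twist":[0,0,0],"fingers":1},{"linear":[0.02,-0.043,-0.022],"twist":[0,0,0],"fingers":1},{"linear":[0.04,-0.043,-0.022],"twist":[0,0,0],"fingers":1},{"linear":[0.058,-0.043,-0.022],"twist":[0,0,0],"fingers":1},{"linear":[0.058,-0.043,-0.022],"twist":[0,0,0],"fingers":1}]' 20; python3 -c "
from h import *
show([-.065,.004,.192]);snap('wrist','wrist5')"
```

```text
time: 8.35
position: [0.5174, 0.0285, 0.2007]
tool_rot: [1.04, 1.312, -1.046]
ft_force: [-1.1, -0.7, -0.5]
grip_width: 0.004
t 8.35 tip chest mm [-67.6 -37.7 189.7] F chest [-1.2 -0.4 -0.5] grip 0.0
twist [ 0.09 -0.08  0.33]
lin [-0.0022  0.0026 -0.0417]
```

View pics/wrist5.png

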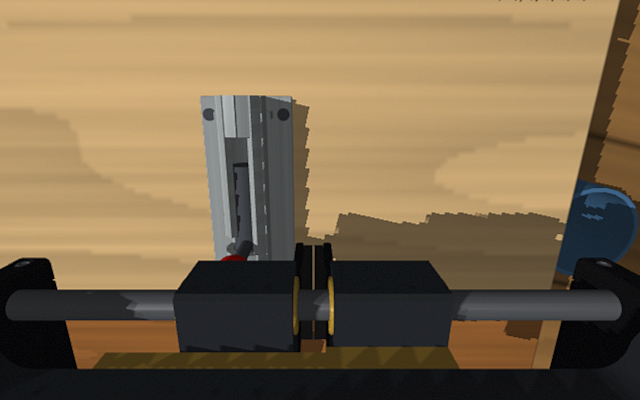

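The ball is at px (233,258), to the fingers' +y side. Pushing over in small steps.

```bash
python3 -m creep '[{"linear":[-0.002,0.002,-0.006],"twist":[0,0,0],"fingers":1},{"linear":[-0.002,0.002,-0.012],"twist":[0,0,0],"fingers":1},{"linear":[-0.002,0.002,-0.018],"twist":[0,0,0],"fingers":1},{"linear":[-0.002,0.002,-0.024],"twist":[0,0,0],"fingers":1},{"linear":[-0.002,0.002,-0.03],"twist":[0,0,0],"fingers":1},{"linear":[-0.002,0.002,-0.036],"twist":[0,0,0],"fingers":1},{"linear":[-0.002,0.002,-0.04],"twist":[0,0,0],"fingers":1},{"linear":[-0.002,0.002,-0.042],"twist":[0,0,0],"fingers":1}]' 20; python3 -c "
from h import *
show([-.065,.004,.192]);snap('wrist','wrist6')
i=snap('side','side6')[0][140:240,220:420,::-1];cv2.imwrite('pics/s6c.png',cv2.resize(i,None,fx=4,fy=4))
"
```

```text
time: 9.07
position: [0.5122, 0.0696, 0.2059]
tool_rot: [1.043, 1.306, -1.044]
ft_force: [0.7, -1.6, -1.5]
grip_width: 0.002
t 9.0667 tip chest mm [-63.6   3.5 194.9] F chest [ 0.3 -1.7 -1.5] grip 0.0
twist [0.03 0.02 0.01]
lin [ 0.0029 -0.0014 -0.0004]
```

View pics/wrist6.png

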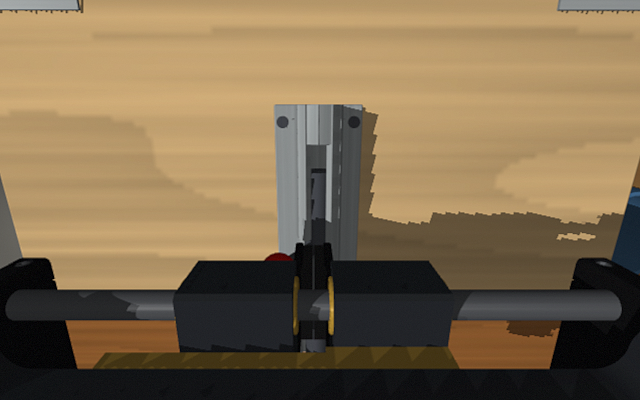

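View pics/s6c.png

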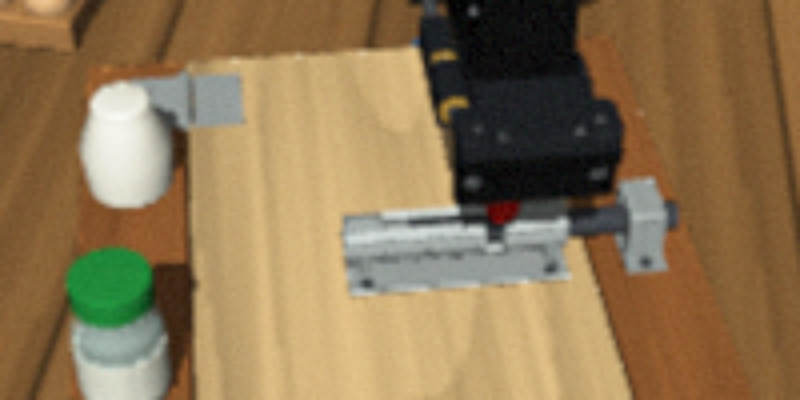

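The ball has tipped about 40° to +y: red at crop px (505,208), down from (496,172). I'll push a little more, then go on top and press down.

```bash
python3 -m creep '[{"linear":[0.002,-0.001,-0.004],"twist":[0,0,0],"fingers":1},{"linear":[0.003,-0.001,-0.008],"twist":[0,0,0],"fingers":1},{"linear":[0.003,-0.001,-0.008],"twist":[0,0,0],"fingers":1},{"linear":[0.001,-0.001,0.004],"twist":[0,0,0],"fingers":1},{"linear":[-0.02,-0.001,0.006],"twist":[0,0,0],"fingers":1},{"linear":[-0.04,-0.001,0.006],"twist":[0,0,0],"fingers":1},{"linear":[-0.04,-0.001,-0.015],"twist":[0,0,0],"fingers":1},{"linear":[-0.04,-0.001,-0.032],"twist":[0,0,0],"fingers":1}]' 20; python3 -c "
from h import *
show([-.065,.038,.188])
i=snap('side','side7')[0][140:240,220:420,::-1];cv2.imwrite('pics/s7c.png',cv2.resize(i,None,fx=4,fy=4))
r=nets.place_of('side','knob_ball'); print([((C.T@(np.array(x['centre'])-O)*1000).round(1),round(x['conf'],2)) for x in r[:2]])
show([-.065,.038,.178])
"
```

```text
time: 9.83
position: [0.5054, 0.0997, 0.2476]
tool_rot: [1.048, 1.304, -1.044]
ft_force: [1.1, 1.1, -0.6]
grip_width: 0.004
t 9.8333 tip chest mm [-63.6  34.4 236.6] F chest [ 1.3  0.8 -0.6] grip 0.0
twist [-0.17 -0.03 -0.14]
lin [ 0.0486 -0.0015 -0.0036]
[(array([-67.3,  24.4, 193.3]), 0.81)]
t 9.9333 tip chest mm [-64.3  38.  235.8] F chest [-0.4 -0.2  0.5] grip 0.0
twist [ 0.25 -0.1  -0.05]
lin [ 0.0578 -0.0007  0.0001]
```

View pics/s7c.png

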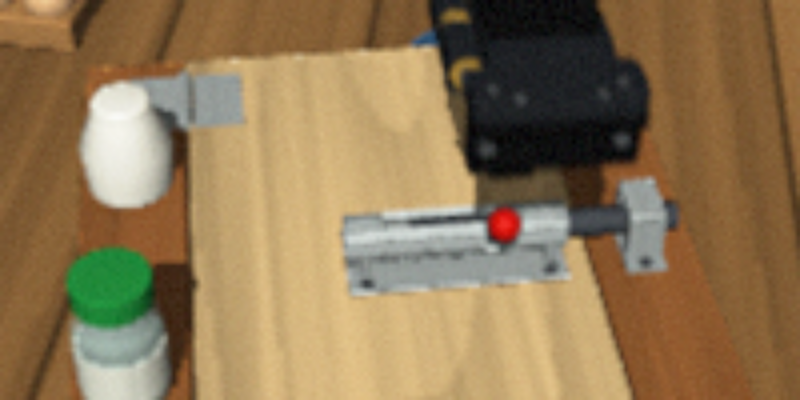

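The ball is at about y +27, z 193 (roughly 45–50°), at crop px (505,225). Pressing down on top of it.

```bash
python3 -m creep '[{"linear":[0.012,-0.001,0.003],"twist":[0,0,0],"fingers":1},{"linear":[0.024,-0.001,0.004],"twist":[0,0,0],"fingers":1},{"linear":[0.031,-0.001,0.004],"twist":[0,0,0],"fingers":1},{"linear":[0.037,-0.001,0.002],"twist":[0,0,0],"fingers":1},{"linear":[0.043,-0.001,0],"twist":[0,0,0],"fingers":1},{"linear":[0.049,-0.001,-0.002],"twist":[0,0,0],"fingers":1},{"linear":[0.055,-0.001,-0.002],"twist":[0,0,0],"fingers":1},{"linear":[0.058,-0.001,-0.002],"twist":[0,0,0],"fingers":1}]' 20; python3 -c "
from h import *
show([-.065,.038,.175])
"
```

```text
time: 10.6
position: [0.5028, 0.1013, 0.1871]
tool_rot: [1.044, 1.307, -1.045]
ft_force: [-2.5, 0.9, 15.5]
grip_width: 0.006
t 10.6 tip chest mm [-65.8  36.5 176.1] F chest [-2.2  1.4 15.5] grip 0.01
twist [-0.04 -0.    0.06]
lin [ 0.0011  0.0008 -0.0015]
```

```bash
python3 -m creep '[{"linear":[0.002,0,0],"twist":[0,0,0],"fingers":1},{"linear":[0.002,0,0],"twist":[0,0,0],"fingers":1},{"linear":[0.002,0,0],"twist":[0,0,0],"fingers":1},{"linear":[-0.01,0,0],"twist":[0,0,0],"fingers":1},{"linear":[-0.04,0,0],"twist":[0,0,0],"fingers":1},{"linear":[-0.08,0,0],"twist":[0,0,0],"fingers":1},{"linear":[-0.11,0,0.03],"twist":[0,0,0],"fingers":1},{"linear":[-0.11,0,0.06],"twist":[0,0,0],"fingers":1}]' 20
python3 - <<'E'
from h import *
i=snap('side','side8')[0][140:240,220:420,::-1];cv2.imwrite('pics/s8c.png',cv2.resize(i,None,fx=4,fy=4))
for c in ['side','top']:
    if c=='top': snap('top','top8')
    r=nets.place_of(c,'knob_ball'); print([((C.T@(np.array(x['centre'])-O)*1000).round(1),round(x['conf'],2)) for x in r[:2]])
for l in ['spice_jar_mid','salt_pot_mid','mug_mid','can_mid','bowl_mid']:
    r=nets.place_of('top',l); print(l,[(np.round(x['centre'],3),round(x['conf'],2)) for x in r[:1]])
show()
E
sed 's/top2/top8/g' fit2.py > fit8.py; python3 fit8.py | grep lid
```

```text
time: 11.27
position: [0.5188, 0.0444, 0.3048]
tool_rot: [1.044, 1.299, -1.035]
ft_force: [1.3, 0.8, 0.6]
grip_width: 0.005
[(array([-63.8,  37.9, 165.7]), 0.52)]
[]
spice_jar_mid [(array([0.687, 0.19 , 0.192]), 0.54)]
salt_pot_mid [(array([0.722, 0.029, 0.183]), 0.55)]
mug_mid [(array([ 0.544, -0.2  ,  0.043]), 0.63)]
can_mid [(array([0.562, 0.328, 0.047]), 0.63)]
bowl_mid [(array([0.416, 0.337, 0.032]), 0.69)]
t 11.7167 tip chest mm [-65.7 -22.  286.5] F chest [-0.6  0.2  0. ] grip 0.01
twist [ 0.09 -0.01  0.06]
lid n [-4.67537092e-04  3.35444328e-03  9.99994265e-01] angle 0.003386875330118409 downhill yaw 97.93467960056843 7204
```

View pics/s8c.png

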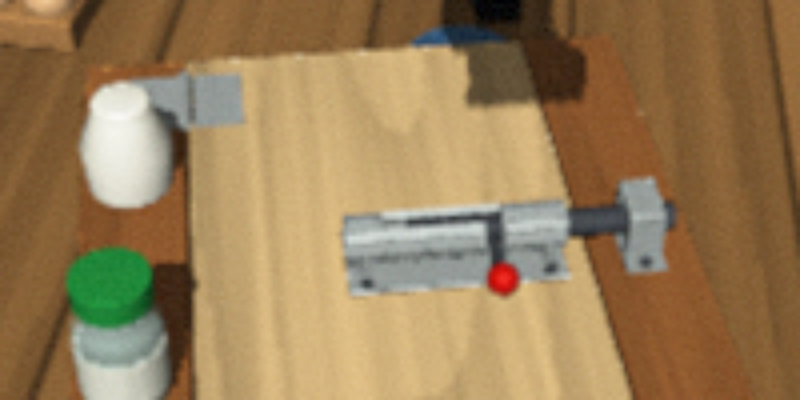

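View pics/side8.png

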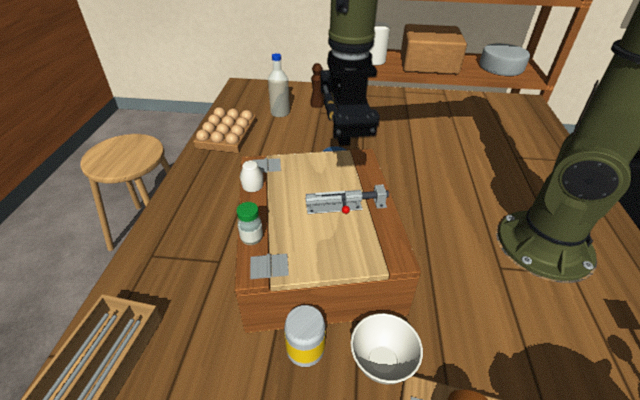

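The ball lies at crop px (503,278), about y +38, z 166 in the chest frame, so flat, and the rod is still in the keeper. I'll check the ball's angle independently from the stored depth, then hand in.

Run:
```python
from h import *
i=cv2.imread('pics/side8.png').astype(int);d=np.load('pics/side8.npy');p=viewer.camera_params('side');K=np.array(p['K']);T=np.array(p['cam_to_world'])
m=(i[...,2]>120)&(i[...,1]<60)&(i[...,0]<60);m[:180]=0;m[240:]=0;m[:,:320]=0;m[:,370:]=0
v,u=np.nonzero(m);z=d[v,u];k=z>0;v,u,z=v[k],u[k],z[k]
c=np.array([(u-K[0,2])*z/K[0,0],(v-K[1,2])*z/K[1,1],z])
s=np.median(c,1);s+=s/np.linalg.norm(s)*.006
b=C.T@((T@np.append(s,1))[:3]-O);print(len(u),(b*1000).round(1),'angle',np.arctan2(b[1],b[2]-.168))
```

```text
45 [-61.9  40.7 169.2] angle 1.540854899477944
```

```bash
python3 -c "
from h import *
print(job.close_job())"
```

```text
the job is handed in; nothing more can be done
None
```

The chest is shut and bolted, and I handed the job in at about 11.7 s of the 51 s allowed. With closed fingertips I pressed the lid shut at its −y edge and pushed the red knob along the slot to its stop. I then tipped the knob over to +y and pressed it down flat.

My last checks, after lifting the arm clear:
- **Lid:** a plane fit to the depth picture puts it at about 0.003 rad, so it is shut.
- **Bolt:** the side picture shows the rod through the keeper. The knob ball's x is −62 to −64 mm (the slot corner is at −65 mm), so the bolt is at about 0.053 to 0.055 m.
- **Knob:** my own depth measurement gives about 1.54 rad, and the side-camera network's ball position (y +38, z 166 mm) also means flat.
- **Loose things:** the jar, pot, mug, tin and bowl are all within about 6 mm of their first readings, which is roughly the networks' error.
- **Contact:** the force reading is near zero and the gripper is well above the chest.

One check gave nothing: the top-camera network did not find the ball in the last picture.

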